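# Nest the sample beakers in the ship's lab

## Robot

A 6-joint arm with a two-finger parallel gripper is mounted at the origin on the work surface. World frame = base frame: x ahead of the robot, y to its left, z up, the work surface at z = 0. Lengths are in m, angles in rad, forces in N, time in s.
With the tool pointing down it reaches from about 0.3 to 0.875 m from the base axis. Payload 6.4 kg.
Tool frame: the origin (TCP) lies on the centre line of the jaws, within the pads' length; the fingertips stand 25 mm ahead of it and the grasp point (between the pads) lies 6 mm ahead of it (ctrl.tip_reach is the distance from the TCP to the fingertips, in m); z points along the fingers, y is the line along which they close (so a half turn about z gives the same grasp; the last joint's range is limited). The gripper opens to 85 mm and grips with 20 to 120 N. Pads are 22 mm wide; open, the fingers measure 114 mm over their backs; the gripper's body (76 mm by 85 mm) begins 54 mm behind the grasp point. The pads swing forward as they close: fully open they stand 13 mm farther back than shut.
Start: joints at [-1.479, 0.181, 1.607, -0, 1.354, -0.206], TCP at [0.169, -0.55, 0.224] pointing down, gripper open.
Joint ranges: [-2.99, 2.99], [-0.89, 2.07], [0.3, 2.58], [-1.14, 4.28], [0, 2.63], [-3.12, 3.12]. Speed limits (rad/s): [2.57, 2.57, 3.01, 3.14, 3.14, 3.14].

## Interface

Orientations are given as a unit quaternion [w, x, y, z].
In Python, from bench import ctrl gives the robot as it stands.
- The arm moves only by the tool servo_tool, never from a script. Its argument "motion" is a list that holds one entry, the list of rows, each a list of 5 numbers: the shift along the tool's x, y, z in cm, then the turn about the tool's z in degrees, then the closure, from -1 (fully open) to 1 (shut). In form: [[[dx, dy, dz, twist, claw], ...]]. A call has 1 to 5 rows; each row is the pose to reach, as a shift and turn from the pose commanded when the call began, along the tool's axes at that moment; what a row does not reach only later rows make up. A row lasts 1/10 s, in which the tool goes at most 50 mm and 8.59 degrees, less where a joint would pass 70% of its speed; a pose out of reach is approached as far as the arm can. A call with a gripper value outside its range is refused whole. The fingers move at their own pace and stop on an object; the grip force is fixed at half the most. Time passes only in rows, so rows that repeat a pose let the fingers close. It gives the time, the measured TCP pose, the force, the opening and the grip force at its end, in the units of the state.
- ctrl.get_obs(): the state, without advancing time (a new reading comes with each control period).
- ctrl.camera(name): name is "side" or "top" or "wrist"; returns a dict with "pixels" (420x560x3 uint8, red, green, blue), "depth" (420x560 float32, m along the optical axis (not along the pixel's ray), 0 where there is no reading), "fx", "fy", "cx", "cy" (pixels), "R" (3x3) and "t" (3): a world point X has camera coordinates R X + t; the wrist camera has in their place "hand_eye" (4x4, takes a point from camera to tool coordinates, whose origin is the TCP and whose axes are the flange's). Camera axes: x right, y down, z forward; pixel columns grow to the right and rows downward; lengths in m; the calibration is good to about 2 mm. A picture is of the moment at which its call begins: read the wrist's pose just before it.
- ctrl.hand_in(): hands the job in; it is judged then, once.
The state is a dict: "time_s": time; "q": joint angles; "dq": joint speeds; "joint_efforts": joint torques, N m; "eef_pos": TCP position; "eef_rot": TCP orientation; "wrist_force": force on the tool from outside, world axes, zero at the start; "torque": the same for the moment, N m; "opening": opening from 0.0 (shut) to 1.0 (fully open); "grasp_force": force on a finger pad.
Only numpy, scipy, OpenCV 4.12 (cv2) and the standard library are available. Lean on these libraries where they do the work, as an engineer would, in place of code of your own. Each camera call takes 0.05 s, during which the arm holds its last target. There are 200 camera calls.

## Task

The three stepped sample beakers are rinsed and should be put away as one stack: nest the two loose ones, in either order, into the one that stands in the square metal holder, each one seated upright and fully down in the one below. Leave the holder's beaker in its holder, leave the wide straight-sided beaker standing where it is, and let go of the stack.

Things in the scene. Friction and masses are not known exactly. Their poses are not given: they have to be found in the camera images.
- cup_base: stepped white plastic sample beaker standing in the holder, a fixed metal block 120 x 120 x 20 mm with a 12 mm deep round recess (underside 8 mm above the table, 4 mm play). 100 mm tall; outside diameter 36 mm at the bottom, 48 at 50 mm up, then a cone to 62 at 65 mm up, straight 62 to the rim; wall 2.5 mm, mouth 57 mm inside. Origin: centre of the underside, z up its axis
- cup_a: a loose stepped sample beaker, identical to cup_base (100 mm tall, 62 mm across the straight upper part, foot 36 mm), upright on the bare table, 50 to 100 g. Seated in another, its cone rests on the lower one's rim, its underside about 40 mm above the lower one's underside. Origin: centre of the underside, z up its axis
- cup_b: the other loose stepped sample beaker, identical to cup_a in shape and use, upright on the bare table. Origin: centre of the underside, z up its axis
- wide_beaker: bystander to leave alone: a short wide straight-sided beaker of the same white plastic, 70 mm tall, 80 mm across, upright on the table. Origin: centre of the underside, z up. Further from the robot stand two more bystanders: a white jug with a handle (110 mm tall, 90 mm across) and a white bottle with a blue cap (150 mm tall)

How it is judged:
By the outcome, as a careful person would: the job done as asked, in the order asked, and still so for the second after the job is handed in, with the robot touching nothing.
It also fails if it takes over 54 s, if anything falls off the work surface, if the arm or the gripper's body presses on something with over 40 N, if the wrist force passes 120 N, or if a joint passes its speed limit or range.

## Working session

There is one attempt and no reset: what is moved stays moved. The work goes in short steps, Python scripts to look and compute and a tool call to move; the robot and the scene stay as the last step left them, time stands still between calls to the robot, and variables do not carry over. Pictures are saved under pics/ and viewed, at most 10 in all, crops included, and the job is handed in when it is done.

Besides the shell and the picture viewer there is one more tool, called after "Request:" as name(argument=value, ...), one argument or row to a line, values as JSON. servo_tool: Moves the arm, as the interface text tells. Its arguments: {"type":"object","properties":{"motion":{"type":"array"}},"required":["motion"]}

```bash
ls; mkdir -p pics; python3 - <<'E'
from bench import ctrl
import cv2,numpy as np
o=ctrl.get_obs(); print({k:np.round(v,3) for k,v in o.items()})
for n in("top","side"):
    c=ctrl.camera(n); cv2.imwrite(f"pics/{n}0.png",c["pixels"][:,:,::-1]); np.savez(f"{n}0.npz",**c)
    print(n,c["fx"],c["cx"],c["cy"],np.round(c["R"],3).tolist(),np.round(c["t"],3))
E
```

```text
pics
{'time_s': np.float64(0.0), 'q': array([-1.479,  0.182,  1.608,  0.   ,  1.354, -0.206]), 'dq': array([ 0.001, -0.   , -0.   ,  0.002, -0.   ,  0.   ]), 'joint_efforts': array([ 1.0000e-03, -4.4486e+01, -3.5134e+01, -0.0000e+00,  9.0000e-03,
        0.0000e+00]), 'eef_pos': array([ 0.169, -0.549,  0.223]), 'eef_rot': array([-0.001,  0.989,  0.148,  0.   ]), 'wrist_force': array([ 0.826, -0.669,  0.106]), 'torque': array([ 0.026, -0.005,  0.002]), 'grasp_force': np.float64(0.0), 'opening': np.float64(0.993)}
top 415.4718212266854 279.88059034895673 205.23817978310782 [[-0.025, -1.0, -0.006], [-0.965, 0.026, -0.261], [0.261, -0.001, -0.965]] [0.032 0.57  0.604]
side 537.1255661665909 279.06079811802107 219.78401180070688 [[-0.942, -0.333, -0.024], [-0.156, 0.503, -0.85], [0.296, -0.798, -0.526]] [0.525 0.13  1.05 ]
```

View pics/top0.png

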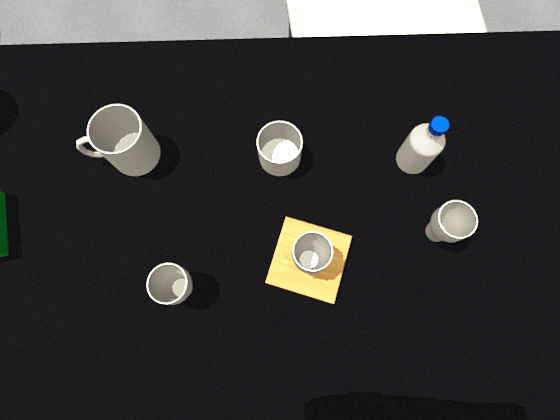

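View pics/side0.png

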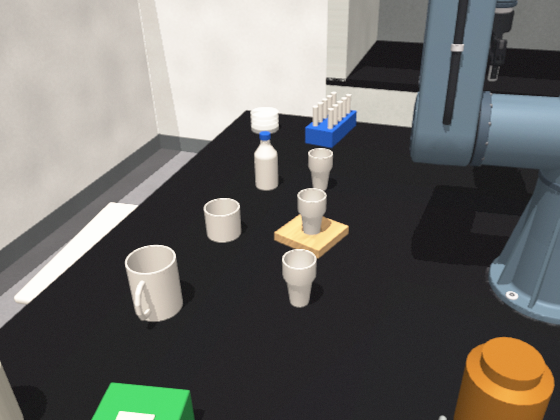

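The top view shows the loose beakers at about (170,284) and (457,221), the holder's beaker at (313,252) and the wide beaker at (280,148). The jug is at (125,140) and the bottle at (420,150). The side view agrees. Next I'll locate the rims from depth.

```bash
cat > h.py <<'E'
import numpy as np, cv2
from scipy.optimize import least_squares
def world(c, R=None, t=None):
    v,u=np.mgrid[:420,:560]; d=c["depth"]
    P=np.stack([(u-c["cx"])/c["fx"]*d,(v-c["cy"])/c["fy"]*d,d],-1)
    return P, d>0
def circ(p,r):
    f=least_squares(lambda s:np.hypot(*(p-s[:2]).T)-r,p.mean(0),loss="soft_l1",f_scale=.002)
    return f.x, np.sqrt(np.mean(f.fun**2))
E
python3 - <<'E'
from h import *
for n in("top","side"):
    c=np.load(n+"0.npz"); P,ok=world(c); W=(P-c["t"])@c["R"]
    print(n,"table z",np.median(W[ok&(c["pixels"].max(-1)<30)][:,2]))
    m=(ok&(W[...,2]>.055)&(W[...,2]<.2)&(abs(W[...,1])<.5)&(W[...,0]>.2)&(W[...,0]<.95)).astype(np.uint8)
    k,L,s,_=cv2.connectedComponentsWithStats(m)
    for i in range(1,k):
        if s[i,4]<60: continue
        p=W[L==i]; zt=np.percentile(p[:,2],98); q=p[p[:,2]>zt-.006]
        x,e=circ(q[:,:2],.030); print(s[i,:4],"ztop",zt.round(3),"c",x.round(4),"rms",e.round(4),len(q), "mid",((q.min(0)+q.max(0))/2).round(4),np.ptp(q,0).round(3))
E
```

```text
top table z -7.194875168411957e-05
[ 76 104  76  63] ztop 0.111 c [0.6997 0.2873] rms 0.0133 437 mid [0.6989 0.2863 0.1089] [0.09  0.09  0.008]
[403 116  46  49] ztop 0.151 c [ 0.6536 -0.2064] rms 0.0071 257 mid [ 0.6732 -0.2292  0.1489] [0.028 0.027 0.007]
[256 121  46  46] ztop 0.071 c [0.688 0.016] rms 0.0084 299 mid [0.6855 0.0167 0.069 ] [0.08  0.078 0.007]
[430 200  48  43] ztop 0.101 c [ 0.5347 -0.2574] rms 0.001 280 mid [ 0.5352 -0.2574  0.099 ] [0.062 0.062 0.008]
[291 231  42  43] ztop 0.109 c [ 0.4894 -0.029 ] rms 0.0009 221 mid [ 0.4897 -0.0292  0.1072] [0.061 0.061 0.007]
[146 263  46  42] ztop 0.101 c [0.4477 0.1909] rms 0.001 266 mid [0.4476 0.1914 0.0992] [0.061 0.061 0.008]
side table z 0.002767945943620454
[255 131  23  43] ztop 0.153 c [ 0.6972 -0.2367] rms 0.0072 57 mid [ 0.6727 -0.2289  0.151 ] [0.028 0.032 0.007]
[309 148  24  27] ztop 0.103 c [ 0.535  -0.2578] rms 0.0023 106 mid [ 0.5345 -0.2588  0.1014] [0.06  0.067 0.008]
[298 188  29  35] ztop 0.111 c [ 0.4898 -0.0294] rms 0.0016 172 mid [ 0.4898 -0.029   0.1087] [0.061 0.066 0.008]
[204 198  36  25] ztop 0.073 c [0.6856 0.0162] rms 0.0084 195 mid [0.6855 0.0158 0.0707] [0.081 0.082 0.006]
[126 245  54  68] ztop 0.113 c [0.6977 0.29  ] rms 0.0135 372 mid [0.6986 0.2862 0.1111] [0.09  0.091 0.009]
[283 249  34  39] ztop 0.103 c [0.448  0.1916] rms 0.0012 227 mid [0.4486 0.1908 0.1003] [0.062 0.065 0.007]
```

Cup positions from depth, agreeing between the two views: R (0.535,-0.258), base (0.4896,-0.029), L (0.448,0.191). I'll start with R.

```bash
cat > go.py <<'E'
import sys,numpy as np
from scipy.spatial.transform import Rotation as Ro
from bench import ctrl
o=ctrl.get_obs(); R=Ro.from_quat(np.roll(o["eef_rot"],-1)).as_matrix()
for a in sys.argv[1:]:
    g=np.array(eval(a)); print(a,"shift cm",(R.T@(g-o["eef_pos"])*100).round(2))
print("R",R.round(3).tolist(),"p",o["eef_pos"].round(4),"t",o["time_s"])
E
python3 go.py .535,-.258,.2 .4896,-.029,.2
```

```text
.535,-.258,.2 shift cm [ 43.56 -17.08   2.35]
.4896,-.029,.2 shift cm [ 45.94 -40.31   2.39]
R [[0.956, 0.293, -0.0], [0.293, -0.956, 0.002], [0.0, -0.002, -1.0]] p [ 0.1687 -0.5492  0.2231] t 0.1
```

Request:
servo_tool(
  motion=[
    [[4.3,-1.7,0,0,-1],[8.6,-3.4,0,0,-1],[13,-5.1,0,0,-1],[17.3,-6.8,0,0,-1],[21.7,-8.5,0,0,-1]],
  ],
)

```text
time_s: 0.6
eef_pos: [0.3522, -0.4033, 0.2236]
eef_rot: [-0.0, 0.989, 0.148, -0.0]
wrist_force: [0.8, -0.9, -0.3]
opening: 1.006
grasp_force: 0.0
```

Request:
servo_tool(
  motion=[
    [[4.3,-1.7,0,0,-1],[8.6,-3.4,0,0,-1],[13,-5.1,0,0,-1],[17.3,-6.8,0,0,-1],[21.8,-8.6,0,0,-1]],
  ],
)

```text
time_s: 1.1
eef_pos: [0.5354, -0.2571, 0.2235]
eef_rot: [-0.0, 0.989, 0.148, -0.0]
wrist_force: [-0.2, -0.8, 0.8]
opening: 0.996
grasp_force: 0.0
```

Request:
servo_tool(
  motion=[
    [[0,0,1,0,-1],[0,0,2.5,0,-1],[0,0,2.5,0,-1]],
  ],
)

```text
time_s: 1.4
eef_pos: [0.5321, -0.2579, 0.1953]
eef_rot: [-0.002, 0.989, 0.148, -0.002]
wrist_force: [-0.8, -0.6, -0.3]
opening: 1.001
grasp_force: 0.0
```

```bash
python3 go.py .535,-.258,.095; cat > wr.py <<'E'
import sys
from h import *; from bench import ctrl
from scipy.spatial.transform import Rotation as Ro
o=ctrl.get_obs(); c=ctrl.camera("wrist"); R=Ro.from_quat(np.roll(o["eef_rot"],-1)).as_matrix()
cv2.imwrite(f"pics/{sys.argv[1]}.png",c["pixels"][:,:,::-1])
P,ok=world(c); H=c["hand_eye"]; W=(P@H[:3,:3].T+H[:3,3])@R.T+o["eef_pos"]
zt=float(sys.argv[2]); xy=eval(sys.argv[3])
q=W[ok&(abs(W[...,2]-zt)<.005)&(np.hypot(W[...,0]-xy[0],W[...,1]-xy[1])<.045)]
print(len(q)); x,e=circ(q[:,:2],.030); print("rim",x.round(4),e.round(4),"z98",np.percentile(q[:,2],98).round(4), "shift cm",(R.T@np.r_[x-o["eef_pos"][:2],0]*100).round(2))
E
python3 wr.py w1 .1 .535,-.258
```

```text
.535,-.258,.095 shift cm [ 0.31  0.14 10.03]
R [[0.956, 0.293, -0.005], [0.293, -0.956, 0.003], [-0.004, -0.005, -1.0]] p [ 0.5321 -0.2579  0.1953] t 1.4
737
rim [ 0.5366 -0.2579] 0.001 z98 0.1011 shift cm [ 0.42  0.13 -0.  ]
```

Request:
servo_tool(
  motion=[
    [[0.35,0.1,1,0,-1],[0.35,0.1,2.5,0,-1],[0.35,0.1,4.5,0,-1],[0.35,0.1,6,0,-1],[0.35,0.1,6,0,-1]],
  ],
)

```text
time_s: 1.95
eef_pos: [0.5361, -0.2576, 0.1355]
eef_rot: [-0.002, 0.989, 0.148, -0.002]
wrist_force: [0.1, -0.5, -0.2]
opening: 0.998
grasp_force: 0.0
```

```bash
python3 go.py .536,-.258,.095
```

```text
.536,-.258,.095 shift cm [-0.    0.05  4.05]
R [[0.956, 0.293, -0.004], [0.293, -0.956, 0.003], [-0.003, -0.005, -1.0]] p [ 0.5361 -0.2576  0.1355] t 1.95
```

Request:
servo_tool(
  motion=[
    [[0,0.05,1.5,0,-1],[0,0.05,3,0,-1],[0,0.05,4,0,-1],[0,0.05,4,0,-1]],
  ],
)

```text
time_s: 2.35
eef_pos: [0.537, -0.2581, 0.0966]
eef_rot: [-0.001, 0.989, 0.148, -0.001]
wrist_force: [0.7, 1.1, -0.0]
opening: 1.001
grasp_force: 0.0
```

Request:
servo_tool(
  motion=[
    [[0,0,0,0,1],[0,0,0,0,1],[0,0,0,0,1],[0,0,0,0,1],[0,0,0,0,1]],
  ],
)

```text
time_s: 2.85
eef_pos: [0.5384, -0.2591, 0.0993]
eef_rot: [0.0, 0.989, 0.148, 0.0]
wrist_force: [0.1, 0.4, -0.6]
opening: 0.14
grasp_force: 0.0
```

Opening 0.14 with no grip force means the beaker was missed or squeezed out, so I'll look.

```bash
python3 - <<'E'
from h import *; from bench import ctrl
o=ctrl.get_obs();print(o["eef_pos"],o["opening"],o["q"])
ims=[]
for n in("wrist","side"):
    c=ctrl.camera(n); ims.append(c["pixels"][:,:,::-1])
im=np.hstack([cv2.resize(ims[0],(400,300)),ims[1][80:280,180:447].repeat(1,0) if 0 else cv2.resize(ims[1][80:240,220:433],(400,300))])
cv2.imwrite("pics/m1.png",im)
E
```

```text
[ 0.53838823 -0.25914022  0.09928695] 0.13994478667962143 [-6.47055683e-01  3.65967392e-01  1.64597728e+00  1.25415206e-05
  1.12893564e+00  6.25956679e-01]
```

View pics/m1.png

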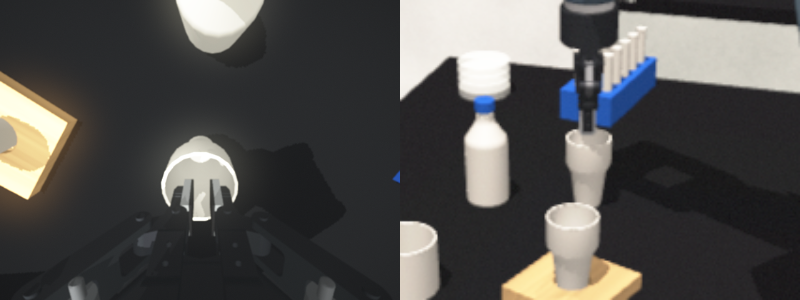

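```bash
python3 - <<'E'
from h import *; from bench import ctrl
from scipy.spatial.transform import Rotation as Ro
o=ctrl.get_obs(); print("tip",ctrl.tip_reach)
c=ctrl.camera("side"); P,ok=world(c); W=(P-c["t"])@c["R"]; px=c["pixels"].astype(int)
near=ok&(np.hypot(W[...,0]-.536,W[...,1]+.258)<.07)&(W[...,2]>.06)
for z in np.arange(.06,.2,.008):
    q=W[near&(abs(W[...,2]-z)<.004)]; br=px[near&(abs(W[...,2]-z)<.004)].max(-1)
    if len(q): print(z.round(3),len(q),"dark",(br<110).sum(),q[br<110].mean(0).round(3) if (br<110).any() else "", q.min(0).round(3),q.max(0).round(3))
R=Ro.from_quat(np.roll(o["eef_rot"],-1)).as_matrix()
c=ctrl.camera("wrist"); P,ok=world(c); H=c["hand_eye"]; T=P@H[:3,:3].T+H[:3,3]
print(H.round(3).tolist())
f=ok&(P[...,2]<.3)&(abs(T[...,0])<.03)&(abs(T[...,1])<.03)&(c["pixels"].max(-1)<110)
print("finger tool coords",f.sum(),np.percentile(T[f],[1,50,99],axis=0).round(4))
for r in range(170,300,15):
    print(r,[T[r,u].round(3).tolist() for u in (262,298)],c["pixels"][r,262])
W=T@R.T+o["eef_pos"]; q=W[ok&(abs(W[...,2]-.1)<.005)&(np.hypot(W[...,0]-.536,W[...,1]+.258)<.05)&(c["pixels"].min(-1)>110)]
print("rim",circ(q[:,:2],.03))
E
```

```text
tip 0.025
0.06 25 dark 1 [ 0.506 -0.257  0.064] [ 0.506 -0.257  0.06 ] [ 0.558 -0.228  0.064]
0.068 56 dark 2 [ 0.505 -0.263  0.068] [ 0.505 -0.264  0.064] [ 0.561 -0.226  0.072]
0.076 78 dark 0  [ 0.504 -0.29   0.072] [ 0.561 -0.223  0.08 ]
0.084 112 dark 0  [ 0.505 -0.292  0.08 ] [ 0.561 -0.223  0.088]
0.092 130 dark 0  [ 0.504 -0.293  0.088] [ 0.564 -0.225  0.096]
0.1 105 dark 2 [ 0.526 -0.287  0.103] [ 0.504 -0.293  0.096] [ 0.565 -0.225  0.104]
0.108 6 dark 0  [ 0.516 -0.257  0.104] [ 0.56  -0.233  0.112]
0.116 23 dark 11 [ 0.535 -0.249  0.118] [ 0.525 -0.259  0.112] [ 0.546 -0.244  0.12 ]
0.124 26 dark 17 [ 0.535 -0.249  0.124] [ 0.526 -0.26   0.12 ] [ 0.546 -0.243  0.128]
0.132 28 dark 19 [ 0.535 -0.249  0.132] [ 0.525 -0.26   0.128] [ 0.544 -0.243  0.136]
0.14 26 dark 18 [ 0.536 -0.249  0.14 ] [ 0.525 -0.26   0.137] [ 0.546 -0.243  0.144]
0.148 11 dark 11 [ 0.536 -0.249  0.147] [ 0.529 -0.263  0.144] [ 0.551 -0.243  0.152]
0.156 18 dark 17 [ 0.532 -0.235  0.157] [ 0.517 -0.262  0.155] [ 0.551 -0.224  0.16 ]
0.164 22 dark 22 [ 0.529 -0.228  0.163] [ 0.517 -0.235  0.16 ] [ 0.54
[... 564 characters left out ...]
0e-02]
 [ 2.670e-02  2.930e-02  9.990e-02]]
170 [[0.033, -0.018, 0.099], [0.033, 0.013, 0.099]] [55 56 56]
185 [[0.02, -0.018, 0.099], [0.02, 0.013, 0.098]] [64 65 64]
200 [[0.026, -0.013, 0.031], [0.027, 0.01, 0.03]] [192 189 176]
215 [[0.027, -0.011, 0.0], [0.027, 0.008, 0.0]] [239 239 232]
230 [[-0.012, -0.017, 0.073], [-0.013, 0.013, 0.076]] [200 198 184]
245 [[-0.017, -0.016, 0.053], [-0.017, 0.012, 0.054]] [203 201 188]
260 [[0.007, -0.011, -0.014], [0.007, 0.008, -0.013]] [154 152 141]
275 [[0.007, -0.01, -0.028], [0.007, 0.007, -0.029]] [72 73 73]
290 [[0.014, -0.008, -0.051], [0.014, 0.006, -0.051]] [53 53 53]
rim (array([ 0.53627545, -0.25805647]), np.float64(0.001009677254396402))
```

The fingertips really stand about 13–15 mm behind the reported TCP, not 25 mm ahead; both cameras agree on tips at z≈0.113. The beaker hasn't moved. I'll reopen and re-measure the tips when open.

Request:
servo_tool(
  motion=[
    [[0,0,0,0,-1],[0,0,0,0,-1],[-0.15,-0.15,0,0,-1],[-0.15,-0.15,0,0,-1],[-0.15,-0.15,0,0,-1]],
  ],
)

```text
time_s: 3.55
eef_pos: [0.5362, -0.258, 0.0989]
eef_rot: [-0.0, 0.989, 0.148, -0.0]
wrist_force: [-0.3, -0.5, -0.9]
opening: 0.846
grasp_force: 0.0
```

```bash
cat > tips.py <<'E'
from h import *; from bench import ctrl
from scipy.spatial.transform import Rotation as Ro
import sys
o=ctrl.get_obs(); c=ctrl.camera("wrist"); P,ok=world(c); H=c["hand_eye"]; T=P@H[:3,:3].T+H[:3,3]
R=Ro.from_quat(np.roll(o["eef_rot"],-1)).as_matrix(); W=T@R.T+o["eef_pos"]
print("p",o["eef_pos"].round(4),"open",o["opening"].round(3))
for s in(-1,1):
    f=ok&(abs(T[...,0])<.02)&(s*T[...,1]>.003)&(s*T[...,1]<.062)&(T[...,2]>-.08)&(T[...,2]<.035)&(c["pixels"].max(-1)<185)
    q=T[f]; zt=np.percentile(q[:,2],99.5); e=q[q[:,2]>zt-.01]
    print(s,f.sum(),"tip tool z",zt.round(4),"tip xy min/max",e.min(0).round(4),e.max(0).round(4))
cv2.imwrite(f"pics/{sys.argv[1]}.png",c["pixels"][:,:,::-1])
E
python3 tips.py t1; python3 go.py .5363,-.258,.05
```

```text
.5363,-.258,.05 shift cm [-0.   -0.    4.89]
R [[0.956, 0.293, 0.0], [0.293, -0.956, -0.0], [0.0, 0.0, -1.0]] p [ 0.5363 -0.258   0.0989] t 3.6Traceback (most recent call last):
  File "tips.py", line 6, in <module>
    print("p",o["eef_pos"].round(4),"open",o["opening"].round(3))
                                           ^^^^^^^^^^^^^^^^^^
AttributeError: 'float' object has no attribute 'round'
```

Request:
servo_tool(
  motion=[
    [[0,0,0,0,-1],[0,0,0,0,-1]],
  ],
)

```text
time_s: 3.8
eef_pos: [0.5364, -0.258, 0.0989]
eef_rot: [0.0, 0.989, 0.148, 0.0]
wrist_force: [0.7, 0.3, -0.6]
opening: 1.0
grasp_force: 0.0
```

```bash
sed -i 's/o\["opening"\].round(3)/o["opening"]/' tips.py; python3 tips.py t1
```

```text
p [ 0.5364 -0.258   0.0989] open 0.9996044995189889
-1 6586 tip tool z 0.0269 tip xy min/max [-0.0172 -0.0285  0.0169] [ 0.0195 -0.0232  0.0349]
1 6788 tip tool z 0.0243 tip xy min/max [-0.0179  0.0222  0.0143] [0.0197 0.0283 0.0331]
```

View pics/t1.png

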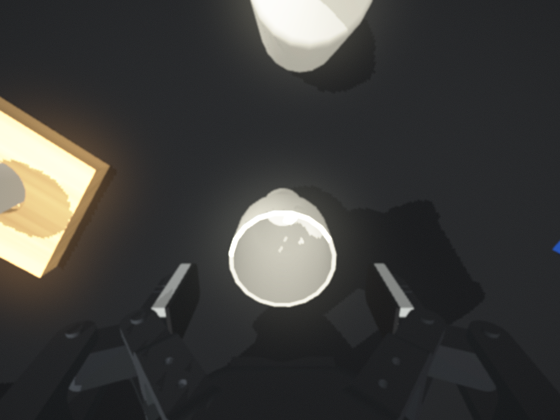

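The open fingers show at (175,290) and (395,290), with the beaker rim centred between them at (283,258). The fingers are clearly above it.

```bash
python3 - <<'E'
from h import *; from bench import ctrl
c=ctrl.camera("wrist"); P,ok=world(c); H=c["hand_eye"]; T=P@H[:3,:3].T+H[:3,3]
for (u,v) in [(186,267),(184,270),(180,280),(170,295),(162,308),(379,268),(385,275),(395,290),(404,308)]:
    print(u,v,T[v,u].round(4))
E
```

```text
186 267 [ 0.011  -0.0459 -0.028 ]
184 270 [ 0.0112 -0.0458 -0.0312]
180 280 [ 0.0114 -0.0447 -0.0399]
170 295 [ 0.0114 -0.045  -0.0508]
162 308 [ 0.0101 -0.0459 -0.0571]
379 268 [ 0.0112  0.0452 -0.0291]
385 275 [ 0.0117  0.0456 -0.036 ]
395 290 [ 0.0113  0.0461 -0.047 ]
404 308 [ 0.0108  0.0456 -0.0579]
```

The tips are at tool z −27 mm open and about −13 mm shut. I'll go 5 cm further down, then close.

Request:
servo_tool(
  motion=[
    [[0,0,1,0,-1],[0,0,2.5,0,-1],[0,0,4,0,-1],[0,0,5,0,-1],[0,0,5,0,-1]],
  ],
)

```text
time_s: 4.4
eef_pos: [0.5347, -0.2568, 0.046]
eef_rot: [-0.002, 0.989, 0.148, -0.002]
wrist_force: [0.3, 0.2, -0.2]
opening: 0.999
grasp_force: 0.0
```

Request:
servo_tool(
  motion=[
    [[0,0,0,0,1],[0,0,0,0,1],[0,0,0,0,1],[0,0,0,0,1],[0,0,0,0,1]],
  ],
)

```text
time_s: 4.9
eef_pos: [0.5369, -0.2584, 0.0496]
eef_rot: [0.001, 0.989, 0.148, 0.001]
wrist_force: [-0.6, -0.5, 3.0]
opening: 0.715
grasp_force: 65.1
```

```bash
cat > see.py <<'E'
from h import *; from bench import ctrl
import sys
x0,y0=eval(sys.argv[1]); c=ctrl.camera("side"); P,ok=world(c); W=(P-c["t"])@c["R"]; b=c["pixels"].max(-1)
n=ok&(np.hypot(W[...,0]-x0,W[...,1]-y0)<.075)
d=W[n&(b<110)&(W[...,2]>.03)]; print("dark low z", np.percentile(d[:,2],[0,2,5,10]).round(4))
print(W[n&(W[...,2]>.0)].min(0).round(3))
X=c["R"]@[x0,y0,.1]+c["t"]; u,v=int(c["fx"]*X[0]/X[2]+c["cx"]),int(c["fy"]*X[1]/X[2]+c["cy"]); v=max(v,90);
cv2.imwrite(f"pics/{sys.argv[2]}.png",cv2.resize(c["pixels"][v-80:v+80,u-90:u+90,::-1],None,fx=3,fy=3))
E
python3 see.py .536,-.258 s2; python3 go.py .4896,-.029,.15
```

```text
dark low z [0.033  0.0973 0.1379 0.1643]
[ 0.461 -0.33   0.   ]
.4896,-.029,.15 shift cm [  2.22 -23.3  -10.06]
R [[0.956, 0.293, 0.001], [0.293, -0.956, -0.001], [0.001, 0.001, -1.0]] p [ 0.5369 -0.2584  0.0497] t 4.95
```

View pics/s2.png

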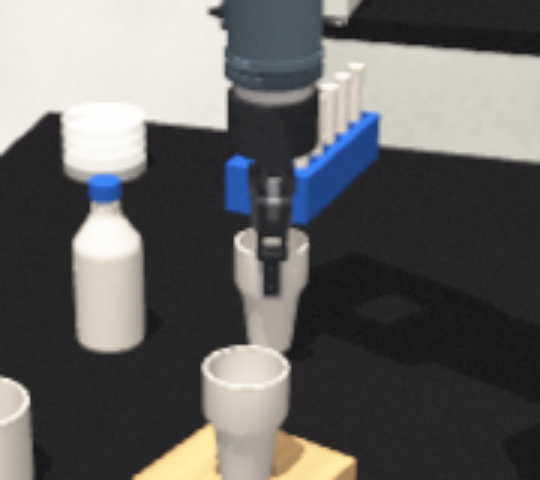

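Gripped at opening 0.715, about 61 mm. The fingertip at (270,295) is at the bottom of the straight part. Lifting.

Request:
servo_tool(
  motion=[
    [[0,0,-1.5,0,1],[0,0,-4.5,0,1],[0,0,-8,0,1],[0,0,-11.5,0,1],[0,0,-14,0,1]],
  ],
)

```text
time_s: 5.45
eef_pos: [0.5368, -0.2583, 0.1924]
eef_rot: [0.001, 0.989, 0.148, 0.001]
wrist_force: [-0.1, -0.4, -0.4]
opening: 0.719
grasp_force: 65.2
```

Request:
servo_tool(
  motion=[
    [[0.2,-2,0,0,1],[0.6,-6,0,0,1],[1,-10.5,0,0,1],[1.4,-15,0,0,1],[1.8,-19,0,0,1]],
  ],
)

```text
time_s: 5.95
eef_pos: [0.4968, -0.0692, 0.1896]
eef_rot: [-0.0, 0.989, 0.148, 0.0]
wrist_force: [0.6, 0.9, -1.3]
opening: 0.717
grasp_force: 65.2
```

Request:
servo_tool(
  motion=[
    [[0.3,-2.5,0,0,1],[0.4,-4,0,0,1],[0.4,-4.3,0,0,1],[0.4,-4.3,0,0,1]],
  ],
)

```text
time_s: 6.35
eef_pos: [0.4892, -0.0292, 0.1893]
eef_rot: [0.0, 0.989, 0.149, 0.0]
wrist_force: [-0.7, 0.2, -0.7]
opening: 0.714
grasp_force: 65.3
```

```bash
cat > both.py <<'E'
# top + wrist + side: held cup rim height band and base cup rim
from h import *; from bench import ctrl
from scipy.spatial.transform import Rotation as Ro
import sys
zh,zb=map(float,sys.argv[1:3]); xy=eval(sys.argv[3])
o=ctrl.get_obs(); print("p",o["eef_pos"].round(4),o["time_s"],o["opening"],o["wrist_force"].round(1))
R=Ro.from_quat(np.roll(o["eef_rot"],-1)).as_matrix()
for n in("top","side","wrist"):
    c=ctrl.camera(n); P,ok=world(c); p=c["pixels"]
    if n=="wrist": H=c["hand_eye"]; W=(P@H[:3,:3].T+H[:3,3])@R.T+o["eef_pos"]
    else: W=(P-c["t"])@c["R"]
    if len(sys.argv)>4: cv2.imwrite(f"pics/{sys.argv[4]}_{n}.png",p[:,:,::-1])
    for z in(zh,zb):
        q=W[ok&(abs(W[...,2]-z)<.006)&(np.hypot(W[...,0]-xy[0],W[...,1]-xy[1])<.05)&(p.min(-1)>110)&(np.ptp(p,axis=-1)<30)]
        if len(q)>12:
            x,e=circ(q[:,:2],.030); print(n,z,len(q),x.round(4),e.round(4),"to TCP cm in tool",(R.T@np.r_[x-o["eef_pos"][:2],0]*100)[:2].round(2),"z98",np.percentile(q[:,2],98).round(4))
E
python3 both.py .241 .108 .4896,-.029 b1; python3 go.py .4896,-.029,.0975
```

```text
p [ 0.4892 -0.0292  0.1893] 6.35 0.7138408187302895 [-0.7  0.2 -0.7]
top 0.241 96 [ 0.4879 -0.0294] 0.0008 to TCP cm in tool [-0.14 -0.02] z98 0.2413
top 0.108 78 [ 0.4899 -0.029 ] 0.0007 to TCP cm in tool [0.07 0.01] z98 0.1095
side 0.241 113 [ 0.4873 -0.0291] 0.0018 to TCP cm in tool [-0.18 -0.06] z98 0.243
side 0.108 216 [ 0.4897 -0.0288] 0.0017 to TCP cm in tool [ 0.06 -0.02] z98 0.1116
wrist 0.241 3220 [ 0.4891 -0.029 ] 0.0021 to TCP cm in tool [-0.   -0.01] z98 0.2406
wrist 0.108 537 [ 0.4906 -0.0283] 0.0009 to TCP cm in tool [ 0.15 -0.05] z98 0.1092
.4896,-.029,.0975 shift cm [ 0.05 -0.09  9.15]
R [[0.956, 0.292, 0.0], [0.292, -0.956, -0.0], [0.0, 0.0, -1.0]] p [ 0.4893 -0.03    0.189 ] t 6.5
```

The held beaker must shift +2 mm in tool x.

Request:
servo_tool(
  motion=[
    [[0.2,0,0,0,1],[0.2,0,1,0,1],[0.2,0,2.5,0,1],[0.2,0,4,0,1],[0.2,0,5,0,1]],
  ],
)

```text
time_s: 7.0
eef_pos: [0.4901, -0.0283, 0.137]
eef_rot: [-0.0, 0.989, 0.148, -0.001]
wrist_force: [0.4, 0.2, -1.2]
opening: 0.718
grasp_force: 65.3
```

Request:
servo_tool(
  motion=[
    [[0,0,0.8,0,1],[0,0,1.6,0,1],[0,0,2.4,0,1],[0,0,3,0,1],[0,0,3,0,1]],
  ],
)

```text
time_s: 7.5
eef_pos: [0.4904, -0.0281, 0.1081]
eef_rot: [-0.0, 0.989, 0.148, -0.001]
wrist_force: [-0.7, -0.5, -1.2]
opening: 0.72
grasp_force: 65.3
```

```bash
python3 both.py .159 .108 .4905,-.029; python3 go.py .4905,-.029,.0975
```

```text
p [ 0.4904 -0.0281  0.1081] 7.5 0.7195886710907414 [-0.7 -0.5 -1.2]
top 0.159 67 [ 0.4889 -0.0282] 0.0008 to TCP cm in tool [-0.15 -0.03] z98 0.16
top 0.108 38 [ 0.4901 -0.0283] 0.0035 to TCP cm in tool [-0.03  0.02] z98 0.1122
side 0.159 122 [ 0.4892 -0.028 ] 0.002 to TCP cm in tool [-0.11 -0.04] z98 0.162
side 0.108 170 [ 0.4904 -0.0308] 0.0032 to TCP cm in tool [-0.08  0.26] z98 0.1133
wrist 0.159 3226 [ 0.4903 -0.0279] 0.0016 to TCP cm in tool [-0.   -0.01] z98 0.1592
wrist 0.108 2069 [ 0.4974 -0.0253] 0.0043 to TCP cm in tool [ 0.75 -0.06] z98 0.1138
.4905,-.029,.0975 shift cm [-0.09  0.05  1.17]
R [[0.956, 0.293, 0.001], [0.293, -0.956, -0.0], [0.001, 0.0, -1.0]] p [ 0.4912 -0.0283  0.1092] t 7.65
```

Request:
servo_tool(
  motion=[
    [[0,0,0.4,0,1],[0,0,0.8,0,1],[0,0,1.0,0,1],[0,0,1.1,0,1],[0,0,1.1,0,1]],
  ],
)

```text
time_s: 8.15
eef_pos: [0.4918, -0.0286, 0.0988]
eef_rot: [0.0, 0.989, 0.148, 0.001]
wrist_force: [-1.5, 0.5, 5.0]
opening: 0.719
grasp_force: 65.8
```

Request:
servo_tool(
  motion=[
    [[0,0,0.1,0,1],[0,0,0.1,0,1]],
  ],
)

```text
time_s: 8.35
eef_pos: [0.4924, -0.0288, 0.0986]
eef_rot: [0.001, 0.989, 0.148, 0.001]
wrist_force: [-1.6, -0.2, 10.8]
opening: 0.716
grasp_force: 66.1
```

Contact at the expected height (10.8 N). Releasing and rising.

Request:
servo_tool(
  motion=[
    [[0,0,-0.1,0,0.3],[0,0,-0.1,0,-1],[0,0,-0.1,0,-1],[0,0,-0.1,0,-1],[0,0,-0.1,0,-1]],
  ],
)

```text
time_s: 8.85
eef_pos: [0.4907, -0.0281, 0.0976]
eef_rot: [-0.0, 0.989, 0.148, -0.0]
wrist_force: [0.7, 0.3, 0.5]
opening: 0.999
grasp_force: 0.0
```

Request:
servo_tool(
  motion=[
    [[0,0,-1,0,-1],[0,0,-3,0,-1],[0,0,-6,0,-1],[0,0,-9.5,0,-1],[0,0,-13,0,-1]],
  ],
)

```text
time_s: 9.35
eef_pos: [0.4906, -0.0281, 0.2297]
eef_rot: [-0.0, 0.989, 0.148, -0.0]
wrist_force: [1.4, -0.7, 0.0]
opening: 1.0
grasp_force: 0.0
```

```bash
python3 both.py .148 .108 .4896,-.029 r1; python3 go.py .448,.191,.1; python3 see.py .49,-.029 s3
```

```text
p [ 0.4906 -0.0281  0.2297] 9.35 0.9998211443595169 [ 1.4 -0.7  0. ]
top 0.148 138 [ 0.4898 -0.0291] 0.0009 to TCP cm in tool [-0.1   0.07] z98 0.1513
top 0.108 148 [ 0.4919 -0.0254] 0.0041 to TCP cm in tool [ 0.2  -0.22] z98 0.1136
side 0.148 267 [ 0.4896 -0.0294] 0.0017 to TCP cm in tool [-0.14  0.09] z98 0.1531
side 0.108 155 [ 0.4899 -0.0301] 0.002 to TCP cm in tool [-0.13  0.17] z98 0.1135
wrist 0.148 704 [ 0.4868 -0.0279] 0.001 to TCP cm in tool [-0.36 -0.14] z98 0.1465
wrist 0.108 749 [ 0.4894 -0.0266] 0.0023 to TCP cm in tool [-0.07 -0.18] z98 0.1136
.448,.191,.1 shift cm [  2.1  -22.37  13.07]
R [[0.956, 0.294, 0.006], [0.294, -0.956, -0.002], [0.005, 0.004, -1.0]] p [ 0.4927 -0.0287  0.2314] t 9.5
dark low z [0.0725 0.2717 0.3003 0.33  ]
[ 0.415 -0.09   0.   ]
```

View pics/s3.png

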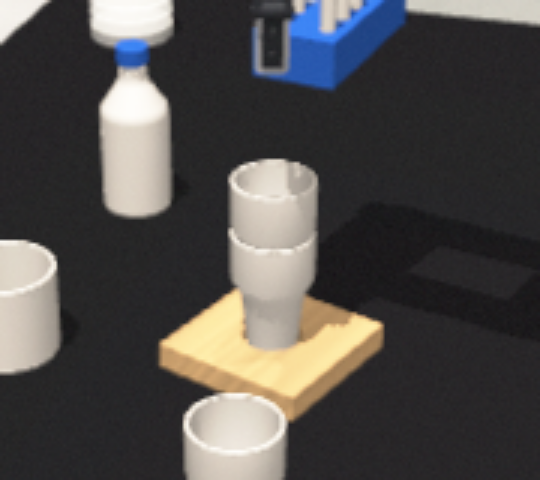

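The first beaker is nested and upright in the image. I'll check rim level numerically for tilt.

```bash
cat > tilt.py <<'E'
from h import *; from bench import ctrl
import sys
zt=float(sys.argv[1]); xy=eval(sys.argv[2])
for n in("top","side"):
    c=ctrl.camera(n); P,ok=world(c); W=(P-c["t"])@c["R"]; r=np.hypot(W[...,0]-xy[0],W[...,1]-xy[1])
    q=W[ok&(abs(W[...,2]-zt)<.012)&(r<.034)&(r>.026)]
    a=np.degrees(np.arctan2(q[:,1]-xy[1],q[:,0]-xy[0]))
    print(n,len(q),[(k,np.percentile(q[(a>=k)&(a<k+45),2],90).round(4)) for k in range(-180,180,45) if ((a>=k)&(a<k+45)).sum()>3])
E
python3 tilt.py .149 .4897,-.0292; python3 tilt.py .1 .448,.191
```

```text
top 163 [(-180, np.float64(0.1503)), (-135, np.float64(0.1503)), (90, np.float64(0.151)), (135, np.float64(0.1508))]
side 374 [(-180, np.float64(0.1531)), (-135, np.float64(0.1511)), (-90, np.float64(0.1519)), (-45, np.float64(0.1521)), (0, np.float64(0.1524)), (45, np.float64(0.1516)), (90, np.float64(0.1508)), (135, np.float64(0.1516))]
top 0 []
side 469 [(-180, np.float64(0.1028)), (-135, np.float64(0.1022)), (-90, np.float64(0.1015)), (-45, np.float64(0.1018)), (0, np.float64(0.1027)), (45, np.float64(0.1011)), (90, np.float64(0.1017)), (135, np.float64(0.1021))]
```

Request:
servo_tool(
  motion=[
    [[0.4,-4,0,0,-1],[0.8,-8.5,0,0,-1],[1.2,-13,0,0,-1],[1.6,-17.5,0,0,-1],[2,-21.5,0,0,-1]],
  ],
)

```text
time_s: 10.25
eef_pos: [0.4455, 0.1849, 0.2268]
eef_rot: [-0.0, 0.989, 0.148, -0.001]
wrist_force: [0.8, -0.8, -0.4]
opening: 0.999
grasp_force: 0.0
```

Request:
servo_tool(
  motion=[
    [[0,-0.5,1,0,-1],[0,-0.5,3,0,-1],[0,-0.5,5,0,-1],[0,-0.5,5,0,-1],[0,-0.5,5,0,-1]],
  ],
)

```text
time_s: 10.75
eef_pos: [0.445, 0.1874, 0.1772]
eef_rot: [0.0, 0.989, 0.148, -0.001]
wrist_force: [0.3, -0.7, 1.2]
opening: 0.999
grasp_force: 0.0
```

```bash
python3 wr.py w3 .1 .448,.191;  python3 go.py .448,.191,.0495
```

```text
843
rim [0.4497 0.1918] 0.001 z98 0.1009 shift cm [ 0.57 -0.29 -0.  ]
.448,.191,.0495 shift cm [ 0.32 -0.27 12.86]
R [[0.956, 0.293, -0.0], [0.293, -0.956, -0.0], [-0.0, 0.0, -1.0]] p [0.4458 0.1875 0.1781] t 10.8
```

Request:
servo_tool(
  motion=[
    [[0.35,-0.27,1.5,0,-1],[0.35,-0.27,4,0,-1],[0.35,-0.27,6.5,0,-1],[0.35,-0.27,8,0,-1],[0.35,-0.27,8,0,-1]],
  ],
)

```text
time_s: 11.3
eef_pos: [0.4472, 0.191, 0.0968]
eef_rot: [0.0, 0.989, 0.148, -0.001]
wrist_force: [-0.0, -0.3, 0.3]
opening: 0.998
grasp_force: 0.0
```

```bash
python3 wr.py w4 .1 .448,.191;  python3 go.py .4485,.191,.0495
```

```text
2009
rim [0.4498 0.1918] 0.001 z98 0.1009 shift cm [ 0.27  0.   -0.  ]
.4485,.191,.0495 shift cm [0.03 0.04 4.86]
R [[0.956, 0.293, -0.001], [0.293, -0.956, -0.0], [-0.001, -0.0, -1.0]] p [0.4481 0.1913 0.0981] t 11.35
```

Request:
servo_tool(
  motion=[
    [[0.1,0,1,0,-1],[0.1,0,2.5,0,-1],[0.1,0,4,0,-1],[0.1,0,4.9,0,-1],[0.1,0,4.9,0,-1]],
  ],
)

```text
time_s: 11.85
eef_pos: [0.4486, 0.1917, 0.0483]
eef_rot: [0.0, 0.989, 0.148, -0.001]
wrist_force: [0.6, -0.2, -1.1]
opening: 0.999
grasp_force: 0.0
```

Request:
servo_tool(
  motion=[
    [[0,0,0,0,1],[0,0,0,0,1],[0,0,0,0,1],[0,0,0,0,1],[0,0,0,0,1]],
  ],
)

```text
time_s: 12.35
eef_pos: [0.4503, 0.1921, 0.0502]
eef_rot: [-0.0, 0.989, 0.148, 0.001]
wrist_force: [1.1, -0.4, 7.2]
opening: 0.723
grasp_force: 65.4
```

Request:
servo_tool(
  motion=[
    [[0,0,-1.5,0,1],[0,0,-5,0,1],[0,0,-9.5,0,1],[0,0,-14,0,1],[0,0,-18,0,1]],
  ],
)

```text
time_s: 12.85
eef_pos: [0.4488, 0.1919, 0.2312]
eef_rot: [-0.0, 0.989, 0.148, 0.001]
wrist_force: [0.4, -0.2, -0.8]
opening: 0.724
grasp_force: 65.4
```

```bash
python3 both.py .28 .15 .448,.191; python3 go.py .4897,-.029,.234
```

```text
p [0.4488 0.1919 0.2312] 12.85 0.7243298037137429 [ 0.4 -0.2 -0.8]
top 0.28 216 [0.4473 0.191 ] 0.0008 to TCP cm in tool [-0.17  0.04] z98 0.2824
side 0.28 287 [0.4499 0.1933] 0.0023 to TCP cm in tool [ 0.15 -0.1 ] z98 0.2857
wrist 0.28 4036 [0.4488 0.1921] 0.0022 to TCP cm in tool [ 0.01 -0.02] z98 0.282
.4897,-.029,.234 shift cm [-2.78 22.29 -0.18]
R [[0.956, 0.294, 0.007], [0.294, -0.956, 0.001], [0.007, 0.001, -1.0]] p [0.4508 0.1923 0.2322] t 13.0
```

Request:
servo_tool(
  motion=[
    [[-0.2,2,0,0,1],[-0.7,6,0,0,1],[-1.2,10.5,0,0,1],[-1.7,15,0,0,1],[-2.2,18.5,0,0,1]],
  ],
)

```text
time_s: 13.5
eef_pos: [0.4813, 0.0066, 0.227]
eef_rot: [-0.0, 0.989, 0.148, -0.001]
wrist_force: [0.5, -0.4, -0.4]
opening: 0.724
grasp_force: 65.5
```

Request:
servo_tool(
  motion=[
    [[-0.3,2,0,0,1],[-0.4,3.5,0,0,1],[-0.4,3.8,0,0,1],[-0.4,3.8,0,0,1],[-0.4,3.8,0,0,1]],
  ],
)

```text
time_s: 14.0
eef_pos: [0.4892, -0.0279, 0.2284]
eef_rot: [-0.0, 0.989, 0.149, -0.0]
wrist_force: [-0.2, 0.2, -0.6]
opening: 0.718
grasp_force: 65.5
```

```bash
python3 both.py .282 .15 .4897,-.029; python3 go.py .4897,-.029,.1385
```

```text
p [ 0.4892 -0.0279  0.2284] 14.0 0.7176468544776295 [-0.2  0.2 -0.6]
top 0.282 102 [ 0.4879 -0.0281] 0.0007 to TCP cm in tool [-0.14 -0.01] z98 0.2798
top 0.15 100 [ 0.4898 -0.0293] 0.0008 to TCP cm in tool [0.01 0.16] z98 0.1512
side 0.282 108 [ 0.4874 -0.0274] 0.0018 to TCP cm in tool [-0.16 -0.09] z98 0.2815
side 0.15 225 [ 0.4897 -0.0293] 0.0018 to TCP cm in tool [0.01 0.15] z98 0.1529
wrist 0.282 2423 [ 0.4888 -0.0278] 0.0022 to TCP cm in tool [-0.04 -0.01] z98 0.2793
wrist 0.15 497 [ 0.4902 -0.0292] 0.0009 to TCP cm in tool [0.06 0.15] z98 0.1505
.4897,-.029,.1385 shift cm [-0.01  0.11  9.04]
R [[0.956, 0.295, -0.0], [0.295, -0.956, 0.0], [0.0, -0.0, -1.0]] p [ 0.4894 -0.028   0.2289] t 14.15
```

Request:
servo_tool(
  motion=[
    [[0.15,0.18,0,0,1],[0.15,0.18,1,0,1],[0.15,0.18,2.5,0,1],[0.15,0.18,4,0,1],[0.15,0.18,5,0,1]],
  ],
)

```text
time_s: 14.65
eef_pos: [0.4908, -0.0299, 0.1771]
eef_rot: [-0.0, 0.989, 0.148, -0.001]
wrist_force: [-0.7, 0.3, -1.0]
opening: 0.722
grasp_force: 65.5
```

Request:
servo_tool(
  motion=[
    [[0,0,0.8,0,1],[0,0,1.6,0,1],[0,0,2.4,0,1],[0,0,3,0,1],[0,0,3,0,1]],
  ],
)

```text
time_s: 15.15
eef_pos: [0.491, -0.0301, 0.148]
eef_rot: [-0.0, 0.989, 0.148, -0.001]
wrist_force: [-0.4, 0.4, -1.2]
opening: 0.724
grasp_force: 65.5
```

```bash
python3 both.py .199 .15 .4897,-.029; python3 go.py .4897,-.029,.1385
```

```text
p [ 0.491  -0.0301  0.148 ] 15.15 0.7236976275449631 [-0.4  0.4 -1.2]
top 0.199 78 [ 0.4895 -0.0303] 0.0008 to TCP cm in tool [-0.15 -0.02] z98 0.1995
top 0.15 67 [ 0.4916 -0.0252] 0.0025 to TCP cm in tool [ 0.2  -0.45] z98 0.155
side 0.199 134 [ 0.4895 -0.0296] 0.0022 to TCP cm in tool [-0.13 -0.09] z98 0.2014
side 0.15 189 [ 0.4903 -0.0314] 0.0038 to TCP cm in tool [-0.1  0.1] z98 0.1553
wrist 0.199 3261 [ 0.4909 -0.0299] 0.0022 to TCP cm in tool [-0.01 -0.02] z98 0.1989
wrist 0.15 2415 [ 0.4973 -0.0286] 0.0037 to TCP cm in tool [0.65 0.04] z98 0.1557
.4897,-.029,.1385 shift cm [-0.17 -0.19  1.08]
R [[0.956, 0.293, 0.001], [0.293, -0.956, -0.0], [0.001, 0.0, -1.0]] p [ 0.4918 -0.0303  0.1493] t 15.3
```

Request:
servo_tool(
  motion=[
    [[0,-0.07,0.4,0,1],[0,-0.07,0.8,0,1],[0,-0.07,1.0,0,1],[0,-0.07,1.0,0,1]],
  ],
)

```text
time_s: 15.7
eef_pos: [0.4922, -0.0298, 0.1399]
eef_rot: [0.0, 0.989, 0.148, 0.001]
wrist_force: [-0.4, 0.9, 6.4]
opening: 0.72
grasp_force: 66.1
```

Request:
servo_tool(
  motion=[
    [[0,0,0.1,0,1],[0,0,0.1,0,1],[0,0,0.1,0,1]],
  ],
)

```text
time_s: 16.0
eef_pos: [0.4927, -0.0299, 0.1397]
eef_rot: [0.001, 0.989, 0.148, 0.001]
wrist_force: [-1.1, 2.2, 10.3]
opening: 0.725
grasp_force: 66.4
```

Request:
servo_tool(
  motion=[
    [[0,0,-0.1,0,0.3],[0,0,-0.1,0,-1],[0,0,-0.1,0,-1],[0,0,-0.1,0,-1],[0,0,-0.1,0,-1]],
  ],
)

```text
time_s: 16.5
eef_pos: [0.4911, -0.0295, 0.1385]
eef_rot: [-0.0, 0.989, 0.148, -0.0]
wrist_force: [-0.2, 0.6, -0.8]
opening: 1.001
grasp_force: 0.0
```

Request:
servo_tool(
  motion=[
    [[0,0,-1,0,-1],[0,0,-3,0,-1],[0,0,-6,0,-1],[0,0,-9.5,0,-1],[0,0,-12,0,-1]],
  ],
)

```text
time_s: 17.0
eef_pos: [0.4919, -0.0297, 0.262]
eef_rot: [0.001, 0.989, 0.148, 0.001]
wrist_force: [0.5, -1.3, -0.0]
opening: 1.0
grasp_force: 0.0
```

```bash
python3 tilt.py .19 .4897,-.0292; python3 both.py .19 .15 .4897,-.0292; python3 see.py .49,-.029 s5
```

```text
top 197 [(-180, np.float64(0.1906)), (-135, np.float64(0.1916)), (-90, np.float64(0.191)), (90, np.float64(0.1908)), (135, np.float64(0.1908))]
side 383 [(-180, np.float64(0.1929)), (-135, np.float64(0.191)), (-90, np.float64(0.1922)), (-45, np.float64(0.1918)), (0, np.float64(0.1926)), (45, np.float64(0.1917)), (90, np.float64(0.1916)), (135, np.float64(0.1914))]
p [ 0.4937 -0.0302  0.264 ] 17.1 1.0033560086556665 [ 0.5 -0.9 -0.4]
top 0.19 170 [ 0.4897 -0.0293] 0.0009 to TCP cm in tool [-0.35 -0.21] z98 0.1918
top 0.15 208 [ 0.4905 -0.0263] 0.0043 to TCP cm in tool [-0.19 -0.46] z98 0.1553
side 0.19 250 [ 0.4895 -0.0292] 0.0017 to TCP cm in tool [-0.37 -0.22] z98 0.1936
side 0.15 156 [ 0.4901 -0.0302] 0.0018 to TCP cm in tool [-0.34 -0.11] z98 0.1551
wrist 0.19 1185 [ 0.4939 -0.0298] 0.0011 to TCP cm in tool [ 0.03 -0.04] z98 0.1955
wrist 0.15 932 [ 0.4998 -0.0291] 0.0037 to TCP cm in tool [0.62 0.07] z98 0.1558
dark low z [0.0756 0.2972 0.3112 0.3462]
[ 0.415 -0.089  0.   ]
```

View pics/s5.png

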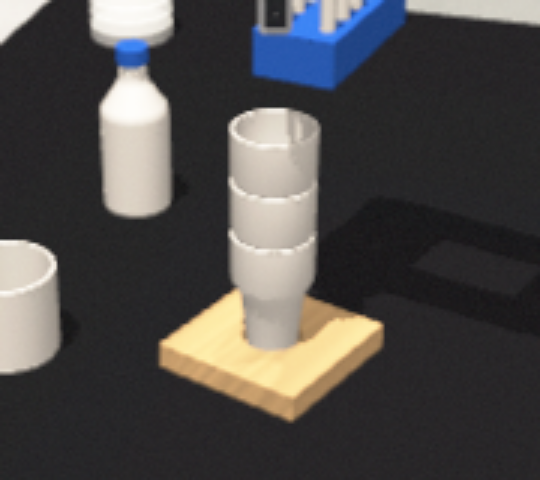

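The stack of three stands upright with three rims at (273,125), (273,190) and (273,245). Its top rim is level at z≈0.190, one seat spacing above the middle one, and the gripper is clear. Handing in.

Request:
servo_tool(
  motion=[
    [[0,0,-2,0,-1],[0,0,-3,0,-1],[0,0,-3,0,-1],[0,0,-3,0,-1],[0,0,-3,0,-1]],
  ],
)

```text
time_s: 17.8
eef_pos: [0.4909, -0.0294, 0.2878]
eef_rot: [-0.0, 0.989, 0.148, -0.001]
wrist_force: [-0.4, -1.1, 0.6]
opening: 0.999
grasp_force: 0.0
```

```bash
python3 tilt.py .19 .4897,-.0292; python3 -c "
from bench import ctrl
print(ctrl.hand_in())"
```

```text
top 239 [(-180, np.float64(0.191)), (-135, np.float64(0.1916)), (-90, np.float64(0.1914)), (0, np.float64(0.1896)), (45, np.float64(0.1907)), (90, np.float64(0.1913)), (135, np.float64(0.1909))]
side 384 [(-180, np.float64(0.1925)), (-135, np.float64(0.1917)), (-90, np.float64(0.1917)), (-45, np.float64(0.193)), (0, np.float64(0.193)), (45, np.float64(0.1921)), (90, np.float64(0.1922)), (135, np.float64(0.1912))]
the job is handed in; nothing more can be done
None
```

Both loose beakers are nested upright in the holder's beaker, seated as far as the cameras can tell (rims level, about 41 mm apart), and released; I never touched the wide beaker, and handed the job in at about 18 s.

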